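# Set up a sine bar to check a taper wedge

## Task

Set up the sine bar on the dark granite plate so that the sloping top of the brass wedge comes out level, ready for checking: lay the light grey steel gauge block flat on the plate away from the stop rail, put the dark grey carbide block squarely on top of it to take the wear, and rest the sine bar lengthwise along the plate with its plain end's roller on the middle of that stack and the roller at its end-plate end on the plate, close to the stop rail. Then lay the wedge lengthwise on the middle of the bar, thick end towards the bar's end plate. The white ceramic block is not needed: leave it where it is.

Things in the scene. Friction and masses are not known exactly. Their poses are not given: they have to be found in the camera images.
- plate: Fixed dark granite plate, 180 mm long (x), 90 wide (y), flat top 25 mm above its underside. A steel stop rail 12 mm wide, 84 long, 10 mm above the top is bolted across its -x end, inner face at x = -72 mm. Origin: centre of the underside; x points along the plate away from the rail, z up. With the stack's centre at x = 42 mm the bar's low roller axis comes to x = -56 mm, 6 mm clear of the rail.
- steel_block: Light grey steel square gauge block, 24 x 24 mm, 12 mm thick, lying flat, with a small hole down its middle; the lower block of the stack. Loose, 55 g. Origin: centre of its underside; z up; x and y square to its sides.
- carbide_block: Very dark grey carbide square gauge block, 24 x 24 mm, 8 mm thick, lying flat, with a small hole down its middle; the upper block of the stack. Loose, 70 g. Origin: centre of its underside; z up; x and y square to its sides.
- ceramic_block: White ceramic square gauge block, 24 x 24 mm, 16 mm thick, lying flat, with a small hole down its middle; not needed for this job. Loose, 55 g. Origin: centre of its underside; z up; x and y square to its sides.
- sine_bar: Loose steel sine bar, 0.4 kg, 124 mm long (x), 26 wide (y), on two dark rollers 20 mm across at x = -50 and 50 mm. Flat top 32 mm above the rollers' undersides; parallel sides from z = 10 to 32 mm between the rollers. Dark end plate on the -x end (to x = -64), 8 mm above the top; +x is the plain end. Origin: midway between the rollers, level with their undersides; z square to the top.
- roller_low (a point): Axis centre of the bar's -x roller (at the end plate; the end that stays low), 10 mm above what it stands on, 100 mm from the other roller's axis. Rollers are 26 mm long, across the bar.
- roller_high (a point): Axis centre of the bar's +x roller (plain end), 10 mm above what it stands on. On the 20 mm stack, with the other roller on the plate, the bar leans 11.5 degrees (0.2014 rad), +x up.
- wedge: Loose brass taper wedge, 0.25 kg, 74 mm long (x), 34 mm wide (y) with parallel sides, flat underside; 23.1 mm high at the thick end (-x), 8 mm at the thin end (+x), so its top slopes 11.5 degrees. Origin: centre of its underside; x points to the thin end, z square to the underside.
- wedge_top (a point): Middle of the wedge's sloping top face, 15.6 mm above its underside; its z axis is square to the sloping face.

How it is judged:
By the outcome, as a careful person would: the job done as asked, in the order asked, and still so for the second after the job is handed in, with the robot touching nothing.
It also fails if it takes over 112 s, if anything falls off the work surface, if the arm or the gripper's body presses on something with over 40 N, if the wrist force passes 120 N, or if a joint passes its speed limit or range.

## Robot

A 6-joint arm with a two-finger parallel gripper is mounted at the origin on a cart in front of the work surface, level with it; the furniture and walls round the work are solid. World frame = base frame: x ahead of the robot, y to its left, z up, the work surface at z = 0. Lengths are in m, angles in rad, forces in N, time in s.
With the tool pointing down it reaches from about 0.35 to 0.85 m from the base axis. Payload 8.1 kg.
Tool frame: the origin (TCP) lies at the very end of the fingers, on their centre line; the grasp point (between the pads) lies 19 mm behind it; z points along the fingers, y is the line along which they close (so a half turn about z gives the same grasp; the last joint's range is limited). The gripper opens to 85 mm and grips with 20 to 120 N. Pads are 22 mm wide; open, the fingers measure 114 mm over their backs; the gripper's body (76 mm by 85 mm) begins 54 mm behind the grasp point. The pads swing forward as they close: fully open they stand 13 mm farther back than shut.
Start: joints at [1.144, 0.13, 1.488, -0, 1.523, -0.085], TCP at [0.201, 0.565, 0.231] pointing down, gripper open.
Joint ranges: [-2.96, 2.96], [-0.89, 2.26], [0.02, 2.5], [-1.34, 4.48], [0, 2.73], [-2.66, 2.66]. Speed limits (rad/s): [2.39, 2.39, 2.79, 3.14, 3.14, 3.14].

## Interface

Orientations are given as a unit quaternion [x, y, z, w].
In Python, from workcell import * gives the robot as it stands.
- The arm moves only by the tool play_rows, never from a script. Its argument "increments" is text: rows parted by semicolons, each of 7 numbers parted by spaces: the turn, a rotation vector about the tool's x, y, z in units of 6 degrees (1.0 is 6 degrees), then the shift along the tool's x, y, z in units of 0.04 m (1.0 is 0.04 m), then the opening, from 0 (shut) to 1 (fully open). A call has 1 to 20 rows; each row shifts and turns the commanded pose from where the row before left it, along the tool's axes as they then stand; what a row does not reach is not made up. A row lasts 1/8 s, in which the tool goes at most 62.5 mm and 10.7 degrees, less where a joint would pass 70% of its speed; a pose out of reach is approached as far as the arm can. A call with a number of a shift or a turn outside -1 to 1 is refused whole. A call with a gripper value outside its range is refused whole. The fingers move at their own pace and stop on an object; "squeeze" is the grip in N (left out, the last holds). Time passes only in rows, so rows that do not move let the fingers close. It gives the time, the measured TCP pose, the force, the opening and the grip force at its end, in the units of the state.
- sense(): the state, without advancing time (a new reading comes with each control period).
- grab_frame(name): name is "scene" or "top"; returns a dict with "frame" (400x640x3 uint8, red, green, blue), "fx", "fy", "cx", "cy" (pixels), "rvec" (rotation vector, rad) and "tvec" (3), from world to camera coordinates, as OpenCV has them. Camera axes: x right, y down, z forward; pixel columns grow to the right and rows downward; lengths in m; the calibration is good to about 2 mm. A picture is of the moment at which its call begins. There is no depth.
- close_job(): hands the job in; it is judged then, once.
Trained networks look in the newest picture that a camera, given by its name, has taken for a name from the list of things; names that differ only in an ending like _2 or _b are one class to them, and where a whole thing is asked for, a point or a joint stands for the part that bears it (a point fixed in the world has none). Each returns a list of dicts, best first, with "score" (0 to 1); they miss things now and then, are a little off and sometimes report something else, mostly with a low value. They report only what shows in the picture. A call takes as long as a camera call.
- recognise(target, camera): "location" ([x, y, z] in m, in world coordinates, good to about 4 mm: the middle of the surface that is visible of it).
- mark_of(target, camera): "location" ([x, y, z] in m, in world coordinates, good to about 4 mm: a listed point, or the origin of a listed thing).
The state is a dict: "time_s": time; "joints": joint angles; "dq": joint speeds; "effort": joint torques, N m; "position": TCP position; "tcp_rot": TCP orientation; "force": force on the tool from outside, world axes, zero at the start; "wrist_torque": the same for the moment, N m; "finger_gap": finger opening in m; "grasp_force": force on a finger pad.
Only numpy, scipy, OpenCV 4.12 (cv2) and the standard library are available. Lean on these libraries where they do the work, as an engineer would, in place of code of your own. Each camera call takes 0.05 s, during which the arm holds its last target. There are 200 camera calls.

## Working session

There is one attempt and no reset: what is moved stays moved. The work goes in short steps, Python scripts to look and compute and a tool call to move; the robot and the scene stay as the last step left them, time stands still between calls to the robot, and variables do not carry over. Pictures are saved under pics/ and viewed, at most 14 in all, crops included, and the job is handed in when it is done.

Besides the shell and the picture viewer there is one more tool, called after "Request:" as a command line: name --argument value ..., lists and objects as JSON in quotes. play_rows: Moves the arm, as the interface text tells. Shifts and turns lie within -1 to 1; 1 stands for 0.04 m of shift or 6 degrees of turn. Its arguments: {"type":"object","properties":{"increments":{"type":"string"},"squeeze":{"type":"number"}},"required":["increments"]}

```bash
ls; mkdir -p pics
python3 - <<'E'
from workcell import *
import cv2
for c in ("scene","top"):
    f=grab_frame(c); cv2.imwrite(f"pics/{c}0.png",f["frame"][:,:,::-1]); print(c,f["fx"],f["cx"],f["cy"],f["rvec"],f["tvec"])
    for n in ["plate","steel_block","carbide_block","ceramic_block","sine_bar","roller_low","roller_high","wedge","wedge_top"]:
        print(n,[(r["score"],[round(v,4) for v in r["location"]]) for r in mark_of(n,c)[:2]])
print(sense())
E
```

```text
pics
scene 500.776771935176 317.7495623590623 199.01982600677448 [ 2.01575686 -0.70402529  0.39574494] [-0.38016159  0.21312842  1.16630828]
plate [(0.82, [0.5227, 0.0334, 0.0003])]
steel_block [(0.45, [0.4628, 0.2056, -0.0009])]
carbide_block [(0.72, [0.5243, 0.0314, -0.0012]), (0.62, [0.5741, 0.1964, -0.0022])]
ceramic_block [(0.7, [0.4555, -0.2319, -0.0026])]
sine_bar [(0.96, [0.5197, -0.3377, -0.0021])]
roller_low [(0.76, [0.5314, -0.3885, 0.0096])]
roller_high [(0.92, [0.5045, -0.2907, 0.0127])]
wedge [(0.47, [0.5009, 0.3314, 0.0016])]
wedge_top [(0.44, [0.4964, 0.3313, 0.0188])]
top 367.35873824995707 323.4298453766052 200.47456555440402 [ 2.21190666 -2.15400825  0.07238371] [-0.0037076   0.51221215  1.12554532]
plate [(0.51, [0.5015, 0.3337, -0.0015])]
steel_block [(0.51, [0.4584, 0.2015, -0.0026])]
carbide_block [(0.48, [0.5716, 0.1953, -0.0019]), (0.46, [0.5039, -0.2952, 0.0107])]
ceramic_block [(0.65, [0.4545, -0.2273, -0.002])]
sine_bar [(0.81, [0.5203, -0.3388, 0.0014])]
roller_low [(0.72, [0.5307, -0.3843, 0.0104]), (0.49, [0.4541, -0.2272, -0.0002])]
roller_high [(0.87, [0.5033, -0.2961, 0.0104])]
wedge [(0.52, [0.4991, 0.3331, -0.0022])]
wedge_top [(0.78, [0.499, 0.3295, 0.0203])]
{'time_s': 1.0, 'joints': array([ 1.14360941e+00,  1.30386262e-01,  1.48820113e+00, -1.00753363e-05,
        1.52297555e+00, -8.54063935e-02]), 'dq': array([ 1.05689111e-03, -1.77860653e-03,  8.86368766e-04,  1.55497662e-03,
       -4.09433016e-05, -8.38672706e-04]), 'effort': array([ 1.14317492e-03, -5.69313240e+01, -5.00888407e+01,  5.79786774e-05,
        2.82266483e-04,  9.23800326e-05]), 'position': array([0.20109081, 0.56531307, 0.23129981]), 'tcp_rot': array([1.70059474e-01, 9.85433800e-01, 1.30931905e-05, 8.63302987e-06]), 'force': array([0.05151066, 1.2446472 , 0.2960982 ]), 'wrist_torque': array([-0.03486735,  0.03142243, -0.04820819]), 'grasp_force': 0.0, 'finger_gap': 0.08551135170559443}
```

View pics/scene0.png

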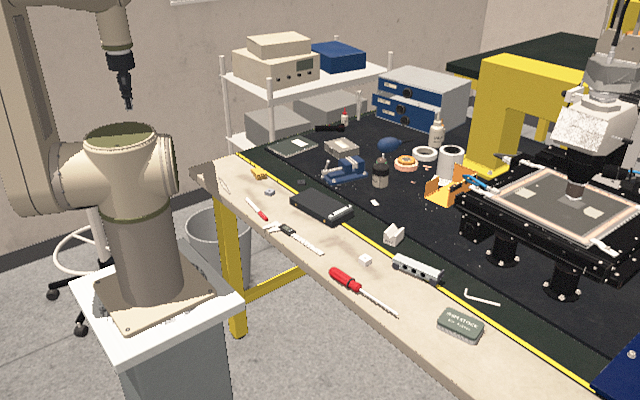

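View pics/top0.png

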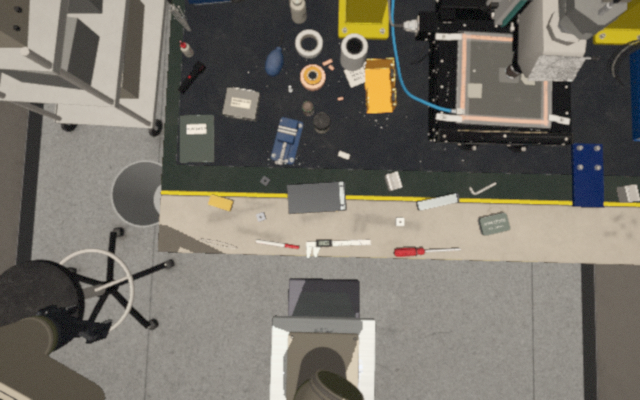

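The scene picture shows the plate at about (320,207) with its rail at the right end (345,213), so plate +x is roughly world +y. In the top view the wedge is at (220,202), steel at (261,216), carbide at (265,181), ceramic at (400,222) and the bar at (437,202).

```bash
cat > h.py <<'E'
import numpy as np, cv2
from workcell import *
def ray(f,uv,z):
    K=np.array([[f["fx"],0,f["cx"]],[0,f["fy"],f["cy"]],[0,0,1]]); R=cv2.Rodrigues(np.array(f["rvec"],float))[0]; t=np.array(f["tvec"],float)
    uv=np.atleast_2d(uv); d=(np.linalg.inv(K)@np.c_[uv,np.ones(len(uv))].T).T@R; c=-R.T@t
    return c+d*((z-c[2])/d[:,2])[:,None]
def proj(f,P):
    K=np.array([[f["fx"],0,f["cx"]],[0,f["fy"],f["cy"]],[0,0,1]])
    return cv2.projectPoints(np.array(P,float).reshape(-1,1,3),np.array(f["rvec"],float),np.array(f["tvec"],float),K,None)[0].reshape(-1,2)
def crop(f,u,v,w,h,W,H):
    M=np.array([[w/W,0,u-w/2],[0,h/H,v-h/2]]); 
    return cv2.warpAffine(f["frame"][:,:,::-1].copy(),M,(W,H),flags=cv2.INTER_LINEAR|cv2.WARP_INVERSE_MAP)
E
python3 - <<'E'
from h import *
t=grab_frame("top"); s=grab_frame("scene")
C=[(t,317,197,80,60),(t,437,202,60,45),(t,220,202,40,30),(t,261,216,20,15),(t,265,181,20,15),(t,400,222,20,15)]
P={"plate":(.5227,.0334),"bar":(.52,-.338),"wedge":(.5,.332),"st":(.460,.203),"ca":(.572,.196),"ce":(.455,-.229)}
rows=[]
A=[crop(*c,266,200) for c in C]
D=[]
for (n,p),w in zip(P.items(),(90,60,50,24,24,24)):
    u,v=proj(s,[*p,.01])[0]; D.append(crop(s,u,v,w,w*.75,266,200)); print(n,u,v)
img=np.vstack([np.hstack(A[:3]),np.hstack(A[3:]),np.hstack(D[:3])]); cv2.imwrite("pics/c1.png",img)
cv2.imwrite("pics/c2.png",np.hstack(D[3:]))
E
```

```text
plate 320.69144848628605 207.07630796270914
bar 415.91252934807216 270.68451906466817
wedge 258.67305274999774 172.064900448282
st 270.37975705703394 191.1203553170012
ca 300.8774876689427 181.0111673589019
ce 365.29510042850717 259.30612553986924
```

View pics/c1.png

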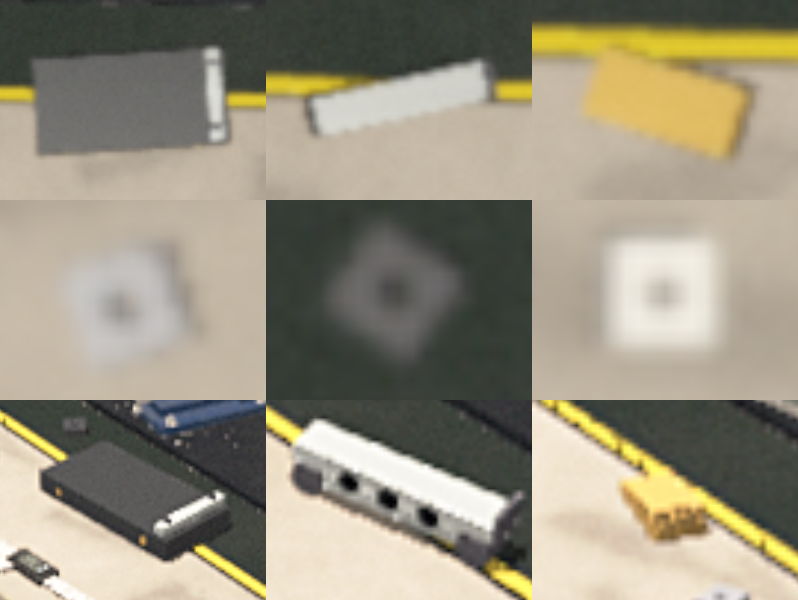

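Top and side crops: the bar's end plate is on the right (-y), the wedge's thick end seems to be on the right too, and the plate's rail is on the right. I'll fit outlines in both cameras.

```bash
cat > fit.py <<'E'
from h import *
from scipy.optimize import minimize
def box(x0,x1,y,z0,z1): return [(a,b,c) for a in (x0,x1) for b in (-y,y) for c in (z0,z1)]
def sq(h): return box(-.012,.012,.012,0,h)
SH={"plate":box(-.09,.09,.045,0,.025),"steel_block":sq(.012),"carbide_block":sq(.008),"ceramic_block":sq(.016),
"sine_bar":box(-.064,.062,.013,.010,.032)+box(-.064,-.060,.013,.02,.040)+box(-.06,.06,.013,0.003,.01),
"wedge":[(-.037,y,z) for y in(-.017,.017) for z in(0,.0231)]+[(.037,y,z) for y in(-.017,.017) for z in(0,.008)]}
def grads(f):
    g=cv2.GaussianBlur(f["frame"].astype(np.float32),(0,0),.8)
    return cv2.Sobel(g,cv2.CV_32F,1,0),cv2.Sobel(g,cv2.CV_32F,0,1)
def score(p,name,fs,G,z=0):
    V=np.array(SH[name]); c,s=np.cos(p[2]),np.sin(p[2])
    W=np.c_[p[0]+c*V[:,0]-s*V[:,1],p[1]+s*V[:,0]+c*V[:,1],V[:,2]+z]; tot=0
    for f,(gx,gy) in zip(fs,G):
        h=cv2.convexHull(proj(f,W).astype(np.float32)).reshape(-1,2); a=h; b=np.roll(h,-1,0); d=b-a; L=np.linalg.norm(d,axis=1)
        q=[];n=[];
        for i in range(len(h)):
            k=max(2,int(L[i]*2)); t=(np.arange(k)+.5)/k
            q.append(a[i]+t[:,None]*d[i]); n.append(np.repeat([[d[i][1],-d[i][0]]],k,0)/max(L[i],1e-6))
        q=np.vstack(q).astype(np.float32);n=np.vstack(n)
        sx=cv2.remap(gx,q[:,0],q[:,1],cv2.INTER_LINEAR).reshape(-1,3);sy=cv2.remap(gy,q[:,0],q[:,1],cv2.INTER_LINEAR).reshape(-1,3)
        m=np.linalg.norm(sx*n[:,:1]+sy*n[:,1:],axis=1); tot+=np.mean(np.minimum(m,120))
    return -tot
def fit(name,x,y,yaws,fs,z=0):
    G=[grads(f) for f in fs]; best=None
    for yw in yaws:
        for dx in(-.004,0,.004):
            for dy in(-.004,0,.004):
                p=[x+dx,y+dy,np.radians(yw)]
                r=minimize(score,p,(name,fs,G,z),method="Nelder-Mead",options=dict(initial_simplex=np.array([p]*4)+np.vstack([np.zeros(3),np.diag([.003,.003,.08])]),xatol=1e-4,fatol=1e-2))
                if best is None or r.fun<best.fun: best=r
    return [round(best.x[0],4),round(best.x[1],4),round(np.degrees(best.x[2]),1),round(-best.fun,1)]
E
python3 - <<'E'
from fit import *
t=grab_frame("top"); s=grab_frame("scene")
for n,x,y,yw in [("plate",.523,.033,[94]),("sine_bar",.52,-.338,[106]),("wedge",.5,.332,[70]),("wedge",.5,.332,[250]),("steel_block",.46,.203,[0,20,40,60,80]),("carbide_block",.572,.196,[0,20,40,60,80]),("ceramic_block",.455,-.229,[0,-10,10])]:
    print(n,[fit(n,x,y,yw,fs) for fs in ([t,s],[t],[s])])
E
```

```text
plate [[np.float64(0.52), np.float64(0.0305), np.float64(95.2), np.float64(235.7)], [np.float64(0.5198), np.float64(0.0307), np.float64(95.3), np.float64(120.0)], [np.float64(0.5209), np.float64(0.0302), np.float64(91.9), np.float64(116.3)]]
sine_bar [[np.float64(0.5168), np.float64(-0.3375), np.float64(102.1), np.float64(232.5)], [np.float64(0.5168), np.float64(-0.3368), np.float64(104.7), np.float64(117.7)], [np.float64(0.5163), np.float64(-0.3365), np.float64(97.9), np.float64(115.7)]]
wedge [[np.float64(0.499), np.float64(0.334), np.float64(75.6), np.float64(236.7)], [np.float64(0.499), np.float64(0.3338), np.float64(75.5), np.float64(117.2)], [np.float64(0.4983), np.float64(0.3353), np.float64(75.1), np.float64(119.7)]]
wedge [[np.float64(0.4983), np.float64(0.3303), np.float64(257.8), np.float64(231.2)], [np.float64(0.499), np.float64(0.3312), np.float64(255.3), np.float64(115.5)], [np.float64(0.4996), np.float64(0.3267), np.float64(261.5), np.float64(117.6)]]
steel_block [[np.float64(0.459), np.float64(0.2013), np.float64(107.9), np.float64(183.6)], [np.float64(0.4574), np.float64(0.2078), np.float64(19.5), np.float64(71.9)], [np.float64(0.453), np.float64(0.2003), np.float64(17.8), np.float64(117.2)]]
carbide_block [[np.float64(0.5739), np.float64(0.2002), np.float64(46.7), np.float64(201.3)], [np.float64(0.5724), np.float64(0.198), np.float64(55.1), np.float64(119.9)], [np.float64(0.5772), np.float64(0.2042), np.float64(49.0), np.float64(108.7)]]
ceramic_block [[np.float64(0.4542), np.float64(-0.2299), np.float64(6.6), np.float64(213.8)], [np.float64(0.4534), np.float64(-0.2308), np.float64(6.3), np.float64(119.9)], [np.float64(0.4562), np.float64(-0.2272), np.float64(14.3), np.float64(97.6)]]
```

```bash
sed -i 's/np.mean(np.minimum(m,120))/np.mean(np.sqrt(m))*5/; s/\.sqrt(m))\*5/.sqrt(m))*5/' fit.py; sed -i 's/best.x\[0\],4)/float(best.x[0]),4)/;s/best.x\[1\],4)/float(best.x[1]),4)/;s/np.degrees(best.x\[2\])/float(np.degrees(best.x[2]))/;s/round(-best.fun,1)/round(float(-best.fun),1)/' fit.py
python3 - <<'E'
from fit import *
t=grab_frame("top"); s=grab_frame("scene")
for n,x,y,yw in [("plate",.52,.031,[94]),("sine_bar",.518,-.338,[104]),("wedge",.5,.332,[72]),("wedge",.5,.332,[252]),("steel_block",.46,.203,[0,20,40,60,80]),("carbide_block",.572,.198,[0,20,40,60,80]),("ceramic_block",.455,-.229,[0,-10,10])]:
    print(n,[fit(n,x,y,yw,fs) for fs in ([t,s],[t],[s])])
E
```

```text
plate [[0.5217, 0.0319, 94.8, 170.2], [0.5202, 0.0351, 94.8, 77.9], [0.5229, 0.0324, 94.9, 94.9]]
sine_bar [[0.5161, -0.3406, 102.2, 191.5], [0.5171, -0.3381, 103.9, 84.6], [0.5151, -0.3425, 101.1, 114.1]]
wedge [[0.4996, 0.3343, 76.6, 161.0], [0.4978, 0.3334, 75.7, 63.8], [0.5012, 0.336, 76.8, 101.1]]
wedge [[0.4979, 0.3322, 257.2, 151.6], [0.4976, 0.3318, 255.4, 62.3], [0.4991, 0.3343, 259.1, 90.7]]
steel_block [[0.4585, 0.2066, 18.5, 123.9], [0.4568, 0.2084, 22.0, 42.9], [0.4577, 0.2046, 18.0, 85.9]]
carbide_block [[0.573, 0.1987, 54.3, 113.3], [0.5721, 0.1982, 57.6, 67.8], [0.5775, 0.2041, 44.4, 54.4]]
ceramic_block [[0.4541, -0.2298, -1.2, 129.8], [0.4529, -0.2305, 4.2, 76.2], [0.456, -0.2281, 6.6, 56.7]]
```

```bash
cat > plan.py <<'E'
from h import *
from scipy.spatial.transform import Rotation as Ro
import math
def fr(yaw,tilt=0):  # tool y at yaw (deg), tilt about tool y
    y=np.radians(yaw); Y=np.array([np.cos(y),np.sin(y),0]); Z=np.array([0,0,-1.]); X=np.cross(Y,Z)
    return Ro.from_matrix(np.c_[X,Y,Z])*Ro.from_rotvec([0,np.radians(tilt),0])
def plan(wps):
    s=sense(); p=np.array(s["position"]); R=Ro.from_quat(s["tcp_rot"])
    m=R.as_matrix(); print("at",p.round(4),"yaw",round(math.degrees(math.atan2(m[1,1],m[0,1])),2),"t",round(s["time_s"],2),"gap",round(s["finger_gap"],4),"grip",round(s["grasp_force"],1),"F",np.round(s["force"],1))
    for q,yaw,tilt in wps:
        T=fr(yaw,tilt); rv=(R.inv()*T).as_rotvec(degrees=True)/6; n=max(1,math.ceil(abs(rv).max()-.02))
        d=T.inv().apply(np.array(q)-p)/.04; k=max(1,math.ceil(abs(d).max()-.01))
        print("turn %d x"%n,(rv/n).round(3)," shift %d x"%k,(d/k).round(3)); R,p=T,np.array(q)
E
python3 -c "
from plan import *
plan([([.459,.206,.06],108.5,0),([.459,.206,.003],108.5,0)])"
```

```text
at [0.2011 0.5653 0.2313] yaw 70.42 t 1.3 gap 0.0854 grip 0.0 F [ 0.8 -0.3  0.8]
turn 7 x [-0.    -0.    -0.907]  shift 11 x [-0.297 -0.96   0.389]
turn 1 x [0. 0. 0.]  shift 2 x [0.    0.    0.712]
```

Request:
play_rows --increments "0 0 -0.907 0 0 0 0.6;0 0 -0.907 0 0 0 0.6;0 0 -0.907 0 0 0 0.6;0 0 -0.907 0 0 0 0.6;0 0 -0.907 0 0 0 0.6;0 0 -0.907 0 0 0 0.6;0 0 -0.907 0 0 0 0.6;0 0 0 -0.297 -0.96 0.389 0.6;0 0 0 -0.297 -0.96 0.389 0.6;0 0 0 -0.297 -0.96 0.389 0.6;0 0 0 -0.297 -0.96 0.389 0.6;0 0 0 -0.297 -0.96 0.389 0.6;0 0 0 -0.297 -0.96 0.389 0.6;0 0 0 -0.297 -0.96 0.389 0.6;0 0 0 -0.297 -0.96 0.389 0.6;0 0 0 -0.297 -0.96 0.389 0.6;0 0 0 -0.297 -0.96 0.389 0.6;0 0 0 -0.297 -0.96 0.389 0.6;0 0 0 0 0 0 0.6" --squeeze 20

```text
time_s: 3.68
position: [0.4594, 0.2039, 0.0589]
tcp_rot: [-0.159, 0.987, -0.0, -0.001]
force: [-0.6, 1.4, -0.4]
finger_gap: 0.051
grasp_force: 0.0
```

```bash
python3 -c "
from plan import *
plan([([.459,.206,.003],108.5,0)])
f=grab_frame('scene');u,v=proj(f,[.459,.206,.03])[0]; cv2.imwrite('pics/a1.png',crop(f,u,v,80,60,640,480))"
```

```text
at [0.4594 0.2039 0.0589] yaw 108.32 t 3.67 gap 0.051 grip 0.0 F [-0.6  1.4 -0.4]
turn 1 x [-0.005 -0.019 -0.03 ]  shift 2 x [-0.003  0.026  0.699]
```

View pics/a1.png

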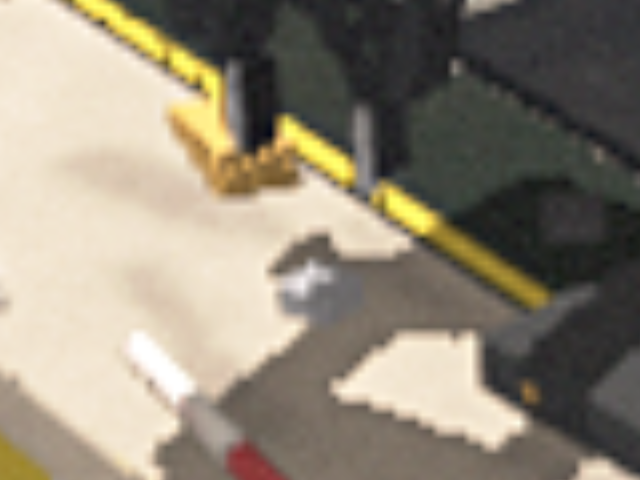

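Request:
play_rows --increments "0 0 0 0 0.03 0.7 0.6;0 0 0 0 0.02 0.7 0.6;0 0 0 0 0 0 0.6;0 0 0 0 0 0 0.2;0 0 0 0 0 0 0.2;0 0 0 0 0 0 0.2;0 0 0 0 0 0 0.2;0 0 0 0 0 0 0.2;0 0 0 0 0 0 0.2" --squeeze 20

```text
time_s: 4.85
position: [0.4597, 0.2089, 0.0059]
tcp_rot: [-0.161, 0.987, 0.0, 0.001]
force: [-2.3, 1.8, 8.1]
finger_gap: 0.023
grasp_force: 21.8
```

```bash
python3 -c "
from plan import *
plan([([.459,.206,.003],108.5,0)])
f=grab_frame('scene');s=sense();print(s['position'],s['force'])"
```

```text
at [0.4597 0.2089 0.0059] yaw 108.51 t 4.85 gap 0.023 grip 21.8 F [-2.3  1.8  8.1]
turn 1 x [0.005 0.026 0.001]  shift 1 x [ 0.04  -0.063  0.073]
[0.4597267  0.20893602 0.00593677] [-1.18461855  1.29995926  8.50636915]
```

Request:
play_rows --increments "0 0 0 0 0 0 0.6;0 0 0 0 0 -0.05 0.6;0 0 0 0 0 0 0.6;0 0 1 0 0 0 0.6;0 0 1 0 0 0 0.6;0 0 1 0 0 0 0.6;0 0 1 0 0 0 0.6;0 0 1 0 0 0 0.6;0 0 1 0 0 0 0.6;0 0 1 0 0 0 0.6;0 0 1 0 0 0 0.6;0 0 1 0 0 0 0.6;0 0 1 0 0 0 0.6;0 0 1 0 0 0 0.6;0 0 1 0 0 0 0.6;0 0 1 0 0 0 0.6;0 0 1 0 0 0 0.6;0 0 1 0 0 0 0.6;0 0 0 0 0 0 0.6" --squeeze 20

```text
time_s: 7.28
position: [0.4584, 0.2081, 0.006]
tcp_rot: [0.584, 0.812, -0.0, -0.0]
force: [0.3, 0.1, -0.1]
finger_gap: 0.0511
grasp_force: 0.0
```

```bash
python3 -c "
from plan import *
f=grab_frame('scene')
plan([([.4597,.2085,.006],18.5,0)])"
```

```text
at [0.4584 0.2081 0.006 ] yaw 18.64 t 7.33 gap 0.0511 grip 0.0 F [0.2 0.3 0.3]
turn 1 x [-0.002  0.     0.023]  shift 1 x [-0.     0.034  0.001]
```

Request:
play_rows --increments "0 0 0 0 0 -0.025 0.6;0 0 0 0 0 0 0.2;0 0 0 0 0 0 0.2;0 0 0 0 0 0 0.2;0 0 0 0 0 0 0.2;0 0 0 0 0 0 0.2;0 0 0 0 0 0 0.2" --squeeze 30

```text
time_s: 8.2
position: [0.4586, 0.2082, 0.0073]
tcp_rot: [0.584, 0.812, 0.0, 0.0]
force: [-1.6, -0.9, 5.5]
finger_gap: 0.0229
grasp_force: 29.8
```

```bash
python3 -c "
from plan import *
py=94.8; c,s=np.cos(np.radians(py)),np.sin(np.radians(py)); q=np.array([.5217+c*.042,.0325+s*.042]); print(q)
p=sense()['position']
plan([([p[0],p[1],.08],18.5,0),([*q,.08],py-90,0),([*q,.036],py-90,0)])"
```

```text
[0.51818553 0.0743527 ]
at [0.4586 0.2082 0.0073] yaw 18.51 t 8.2 gap 0.0229 grip 29.8 F [-1.6 -0.9  5.5]
turn 1 x [0.002 0.    0.002]  shift 2 x [ 0.     0.    -0.908]
turn 3 x [0.    0.    0.761]  shift 4 x [-0.865  0.301  0.   ]
turn 1 x [0. 0. 0.]  shift 2 x [0.   0.   0.55]
```

Request:
play_rows --increments "0 0 0 0 0 -0.9 0.2;0 0 0 0 0 -0.9 0.2;0 0 0.76 0 0 0 0.2;0 0 0.76 0 0 0 0.2;0 0 0.76 0 0 0 0.2;0 0 0 -0.865 0.301 0 0.2;0 0 0 -0.865 0.301 0 0.2;0 0 0 -0.865 0.301 0 0.2;0 0 0 -0.865 0.301 0 0.2;0 0 0 0 0 0 0.2;0 0 0 0 0 0 0.2"

```text
time_s: 9.57
position: [0.5176, 0.0745, 0.0786]
tcp_rot: [0.677, 0.736, -0.0, -0.001]
force: [-0.7, 0.2, -1.2]
finger_gap: 0.0226
grasp_force: 29.7
```

```bash
python3 -c "
from plan import *
f=grab_frame('scene');u,v=proj(f,[.518,.074,.06])[0]; cv2.imwrite('pics/a2.png',crop(f,u,v,80,60,640,480))
plan([([.5182,.0744,.08],4.8,0)])"
```

```text
at [0.5175 0.0749 0.0787] yaw 4.84 t 9.62 gap 0.0223 grip 29.7 F [-0.4  0.2 -0.3]
turn 1 x [-0.009 -0.004  0.007]  shift 1 x [-0.013  0.016 -0.034]
```

View pics/a2.png

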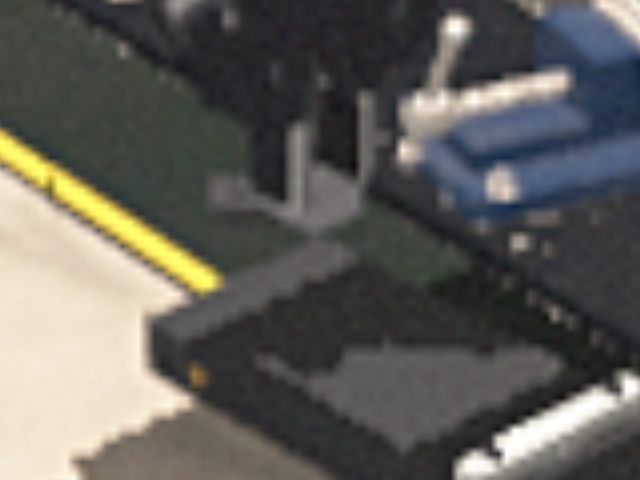

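Request:
play_rows --increments "0 0 0 -0.01 0.016 0.5 0.2;0 0 0 0 0 0.5 0.2;0 0 0 0 0 0.14 0.2;0 0 0 0 0 0.02 0.2;0 0 0 0 0 0 0.2"

```text
time_s: 10.25
position: [0.5191, 0.0744, 0.0333]
tcp_rot: [0.676, 0.737, 0.0, 0.0]
force: [1.4, -0.1, 0.7]
finger_gap: 0.0228
grasp_force: 29.7
```

Request:
play_rows --increments "0 0 0 -0.012 -0.012 0.02 0.2;0 0 0 0 0 0.02 0.2;0 0 0 0 0 0 0.2"

```text
time_s: 10.62
position: [0.5188, 0.0736, 0.0323]
tcp_rot: [0.677, 0.736, 0.0, 0.0]
force: [-3.6, -0.2, 8.8]
finger_gap: 0.0228
grasp_force: 30.7
```

Request:
play_rows --increments "0 0 0 0 0 0 0.5;0 0 0 0 0 0 0.5;0 0 0 0 0 0 0.5;0 0 0 0 0 -0.5 0.5;0 0 0 0 0 -1 0.5;0 0 0 0 0 0 0.5"

```text
time_s: 11.38
position: [0.5212, 0.0735, 0.0948]
tcp_rot: [0.677, 0.736, 0.002, 0.002]
force: [0.6, 0.4, 0.3]
finger_gap: 0.0429
grasp_force: 0.0
```

```bash
python3 -c "
from fit import *
from plan import *
plan([([.573,.1985,.08],54.5,0),([.573,.1985,.005],54.5,0)])
s=grab_frame('scene');t=grab_frame('top')
print(fit('steel_block',.5188,.0736,[4.8],[s],.025), score([.5188,.0736,.084],'steel_block',[s],[grads(s)],.025))"
```

```text
at [0.5212 0.0735 0.0948] yaw 4.83 t 11.38 gap 0.0429 grip 0.0 F [0.6 0.4 0.3]
turn 9 x [ 0.006  0.003 -0.92 ]  shift 4 x [0.19  0.824 0.093]
turn 1 x [0. 0. 0.]  shift 2 x [0.    0.    0.938]
[0.518, 0.0742, 6.8, 76.0] -75.04704
```

Request:
play_rows --increments "0 0 -0.92 0 0 0 0.6;0 0 -0.92 0 0 0 0.6;0 0 -0.92 0 0 0 0.6;0 0 -0.92 0 0 0 0.6;0 0 -0.92 0 0 0 0.6;0 0 -0.92 0 0 0 0.6;0 0 -0.92 0 0 0 0.6;0 0 -0.92 0 0 0 0.6;0 0 -0.92 0 0 0 0.6;0 0 0 0.19 0.824 0.093 0.6;0 0 0 0.19 0.824 0.093 0.6;0 0 0 0.19 0.824 0.093 0.6;0 0 0 0.19 0.824 0.093 0.6;0 0 0 0 0 0 0.6;0 0 0 0 0 0 0.6" --squeeze 20

```text
time_s: 13.35
position: [0.569, 0.1978, 0.0748]
tcp_rot: [0.305, 0.952, -0.001, -0.001]
force: [-0.4, 0.1, -0.0]
finger_gap: 0.0515
grasp_force: 0.0
```

```bash
python3 -c "
from plan import *
plan([([.573,.1985,.005],54.5,0)])"
```

```text
at [0.569  0.1978 0.0748] yaw 54.53 t 13.35 gap 0.0515 grip 0.0 F [-0.4  0.1 -0. ]
turn 1 x [-0.022 -0.014  0.006]  shift 2 x [-0.036  0.036  0.872]
```

Request:
play_rows --increments "0 0 0 -0.03 0.03 0.87 0.6;0 0 0 -0.03 0.03 0.8 0.6;0 0 0 0 0 0 0.6;0 0 0 0 0 0 0.6"

```text
time_s: 13.85
position: [0.5739, 0.1984, 0.0105]
tcp_rot: [0.305, 0.952, 0.0, 0.0]
force: [1.1, 0.3, 1.4]
finger_gap: 0.0511
grasp_force: 0.0
```

```bash
python3 -c "
from plan import *
f=grab_frame('scene');u,v=proj(f,[.573,.1985,.01])[0]; cv2.imwrite('pics/a3.png',crop(f,u,v,60,45,640,480))
plan([([.573,.1985,.005],54.5,0)])"
```

```text
at [0.5746 0.1988 0.0112] yaw 54.47 t 13.9 gap 0.0514 grip 0.0 F [0.3 0.4 0.7]
turn 1 x [ 0.017  0.014 -0.004]  shift 1 x [ 0.028 -0.029  0.156]
```

View pics/a3.png

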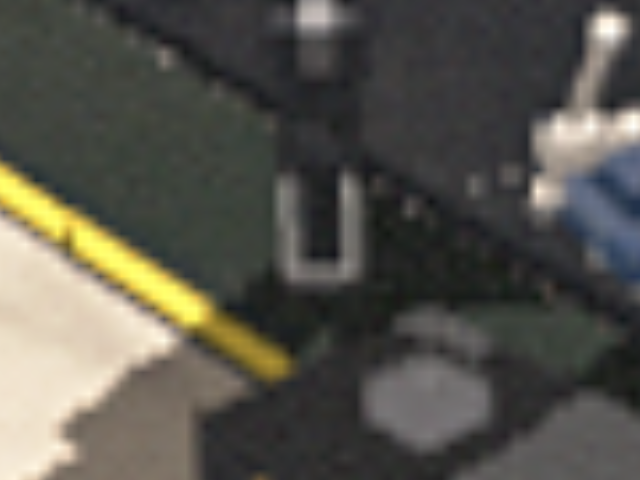

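The picture shows the steel block on the plate at (430,400) and one finger around (320,230), with the carbide in the gripper's shadow. I'll go down the last few mm and close.

Request:
play_rows --increments "0 0 0 0.03 -0.03 0.15 0.6;0 0 0 0 0 0 0.6;0 0 0 0 0 0 0.2;0 0 0 0 0 0 0.2;0 0 0 0 0 0 0.2;0 0 0 0 0 0 0.2;0 0 0 0 0 0 0.2;0 0 0 0 0 0 0.2;0 0 0 0 0 0 0.6;0 0 0 0 0 0 0.6;0 0 0 0 0 0 0.6;0 0 0 0 0 0 0.6" --squeeze 20

```text
time_s: 15.4
position: [0.5717, 0.1986, 0.0033]
tcp_rot: [0.305, 0.952, -0.0, -0.0]
force: [0.5, 0.2, -0.5]
finger_gap: 0.051
grasp_force: 0.0
```

```bash
python3 -c "
from plan import *
s=sense();plan([([.573,.1985,.0055],-35.5,0)]);print(s['position'])"
```

```text
at [0.5717 0.1986 0.0033] yaw 54.51 t 15.4 gap 0.051 grip 0.0 F [ 0.5  0.2 -0.5]
turn 15 x [-0.  0.  1.]  shift 1 x [ 0.016  0.029 -0.056]
[0.571695   0.19863692 0.00327977]
```

Request:
play_rows --increments "0 0 0 0 0 -0.04 0.6;0 0 1 0 0 0 0.6;0 0 1 0 0 0 0.6;0 0 1 0 0 0 0.6;0 0 1 0 0 0 0.6;0 0 1 0 0 0 0.6;0 0 1 0 0 0 0.6;0 0 1 0 0 0 0.6;0 0 1 0 0 0 0.6;0 0 1 0 0 0 0.6;0 0 1 0 0 0 0.6;0 0 1 0 0 0 0.6;0 0 1 0 0 0 0.6;0 0 1 0 0 0 0.6;0 0 1 0 0 0 0.6;0 0 1 0 0 0 0.6;0 0 0 0 0 0 0.6;0 0 0 0 0 0 0.6"

```text
time_s: 17.65
position: [0.5718, 0.1987, 0.0051]
tcp_rot: [0.888, 0.459, 0.0, -0.0]
force: [0.2, -0.0, -0.4]
finger_gap: 0.051
grasp_force: 0.0
```

Request:
play_rows --increments "0 0 0 0 0 0 0.2;0 0 0 0 0 0 0.2;0 0 0 0 0 0 0.2;0 0 0 0 0 0 0.2;0 0 0 0 0 0 0.2;0 0 0 0 0 0 0.2" --squeeze 30

```text
time_s: 18.4
position: [0.572, 0.1987, 0.0053]
tcp_rot: [0.889, 0.458, 0.0, 0.0]
force: [-0.6, 0.1, 4.2]
finger_gap: 0.0223
grasp_force: 29.7
```

```bash
python3 -c "
from plan import *
p=sense()['position'];plan([([p[0],p[1],.1],-35.5,0),([.5188,.0736,.1],4.8,0)])"
```

```text
at [0.572  0.1987 0.0053] yaw -35.49 t 18.4 gap 0.0223 grip 29.7 F [-0.6  0.1  4.2]
turn 1 x [ 0.003 -0.002  0.002]  shift 3 x [ 0.     0.    -0.789]
turn 7 x [ 0.    0.   -0.96]  shift 3 x [-1.002 -0.529  0.   ]
```

Request:
play_rows --increments "0 0 0 0 0 -0.79 0.2;0 0 0 0 0 -0.79 0.2;0 0 0 0 0 -0.79 0.2;0 0 -0.96 0 0 0 0.2;0 0 -0.96 0 0 0 0.2;0 0 -0.96 0 0 0 0.2;0 0 -0.96 0 0 0 0.2;0 0 -0.96 0 0 0 0.2;0 0 -0.96 0 0 0 0.2;0 0 -0.96 0 0 0 0.2;0 0 0 -1 -0.53 0 0.2;0 0 0 -1 -0.53 0 0.2;0 0 0 -1 -0.53 0 0.2;0 0 0 0 0 0 0.2;0 0 0 0 0 0 0.2;0 0 0 0 0 0 0.2"

```text
time_s: 20.4
position: [0.5188, 0.0746, 0.0998]
tcp_rot: [0.676, 0.737, 0.0, -0.0]
force: [0.2, -0.1, -1.2]
finger_gap: 0.0222
grasp_force: 29.6
```

```bash
python3 -c "
from plan import *
plan([([.5188,.0737,.06],4.8,0),([.5188,.0737,.043],4.8,0)])
f=grab_frame('scene');u,v=proj(f,[.5188,.074,.06])[0]; cv2.imwrite('pics/a4.png',crop(f,u,v,60,45,640,480))
plan([([.5188,.0737,.06],4.8,0),([.5188,.0737,.043],4.8,0)])"
```

```text
at [0.5188 0.0746 0.0998] yaw 4.88 t 20.4 gap 0.0222 grip 29.6 F [ 0.2 -0.1 -1.2]
turn 1 x [ 0.001 -0.002  0.013]  shift 1 x [-0.021 -0.003  0.996]
turn 1 x [0. 0. 0.]  shift 1 x [0.    0.    0.425]
at [0.5188 0.0746 0.0998] yaw 4.89 t 20.45 gap 0.0223 grip 29.6 F [-0.6 -0.4  0.4]
turn 1 x [ 0.    -0.002  0.016]  shift 1 x [-0.022 -0.002  0.995]
turn 1 x [0. 0. 0.]  shift 1 x [0.    0.    0.425]
```

View pics/a4.png

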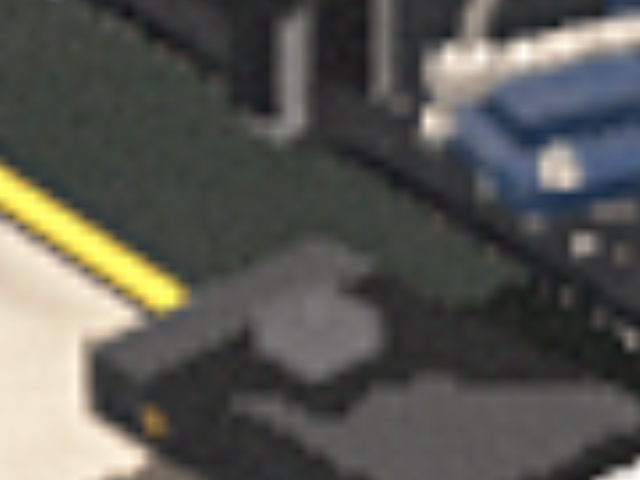

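The steel block is on the plate at (320,325). The fingers (290,70 and 385,50) hold the dark carbide between them.

Request:
play_rows --increments "0 0 0 -0.02 0 0.6 0.2;0 0 0 0 0 0.6 0.2;0 0 0 0 0 0.2 0.2;0 0 0 0 0 0 0.2;0 0 0 0 0 0 0.2"

```text
time_s: 21.08
position: [0.5193, 0.0733, 0.0445]
tcp_rot: [0.677, 0.736, 0.0, 0.0]
force: [0.8, 0.1, -0.6]
finger_gap: 0.0224
grasp_force: 29.6
```

```bash
python3 -c "
from plan import *
plan([([.5188,.0736,.0423],4.8,0)])"
```

```text
at [0.5193 0.0733 0.0445] yaw 4.85 t 21.07 gap 0.0224 grip 29.6 F [ 0.8  0.1 -0.6]
turn 1 x [0.01  0.    0.009]  shift 1 x [ 0.01  -0.011  0.056]
```

Request:
play_rows --increments "0 0 0 0.01 -0.01 0.04 0.2;0 0 0 0 0 0.02 0.2;0 0 0 0 0 0.02 0.2;0 0 0 0 0 0 0.2"

```text
time_s: 21.58
position: [0.5186, 0.0734, 0.0421]
tcp_rot: [0.677, 0.736, 0.0, 0.0]
force: [-5.7, 0.3, 11.9]
finger_gap: 0.0222
grasp_force: 31.1
```

Request:
play_rows --increments "0 0 0 0 0 -0.03 0.5;0 0 0 0 0 0 0.5;0 0 0 0 0 0 0.5;0 0 0 0 0 0.16 0.5;0 0 0 0 0 0 0.5;0 0 0 0 0 0 0.2;0 0 0 0 0 0 0.2;0 0 0 0 0 0 0.2;0 0 0 0 0 0 0.2;0 0 0 0 0 0 0.2" --squeeze 20

```text
time_s: 22.82
position: [0.5182, 0.0733, 0.0354]
tcp_rot: [0.677, 0.736, -0.0, -0.0]
force: [-0.2, 0.3, -2.1]
finger_gap: 0.0236
grasp_force: 21.8
```

```bash
python3 -c "
from plan import *
plan([([.5188,.0736,.0360],94.8,0)])"
```

```text
at [0.5182 0.0733 0.0354] yaw 4.83 t 22.82 gap 0.0236 grip 21.8 F [-0.2  0.3 -2.1]
turn 15 x [-0. -0. -1.]  shift 1 x [-0.016  0.005 -0.014]
```

Request:
play_rows --increments "0 0 0 0 0 0 0.6;0 0 0 0 0 0 0.6;0 0 0 0 0 0 0.6;0 0 -1 0 0 0 0.6;0 0 -1 0 0 0 0.6;0 0 -1 0 0 0 0.6;0 0 -1 0 0 0 0.6;0 0 -1 0 0 0 0.6;0 0 -1 0 0 0 0.6;0 0 -1 0 0 0 0.6;0 0 -1 0 0 0 0.6;0 0 -1 0 0 0 0.6;0 0 -1 0 0 0 0.6;0 0 -1 0 0 0 0.6;0 0 -1 0 0 0 0.6;0 0 -1 0 0 0 0.6;0 0 -1 0 0 0 0.6;0 0 -1 0 0 0 0.6;0 0 0 0 0 0 0.6;0 0 0 0 0 0 0.6"

```text
time_s: 25.32
position: [0.5182, 0.0734, 0.0355]
tcp_rot: [-0.041, 0.999, -0.0, 0.0]
force: [-0.3, 0.2, -0.3]
finger_gap: 0.0511
grasp_force: 0.0
```

Request:
play_rows --increments "0 0 0 0 0 0 0.2;0 0 0 0 0 0 0.2;0 0 0 0 0 0 0.2;0 0 0 0 0 0 0.2;0 0 0 0 0 0 0.2;0 0 0 0 0 0 0.2"

```text
time_s: 26.08
position: [0.5183, 0.0733, 0.0356]
tcp_rot: [-0.042, 0.999, 0.0, 0.0]
force: [0.1, 0.8, 0.6]
finger_gap: 0.0233
grasp_force: 22.0
```

Request:
play_rows --increments "0 0 0 0 0 0 0.6;0 0 0 0 0 0 0.6;0 0 0 0 0 0 0.6;0 0 0 0 0 -0.6 0.6;0 0 0 0 0 -0.9 0.6;0 0 0 0 0 -0.9 0.6;0 0 1 0 0 0 0.6;0 0 1 0 0 0 0.6;0 0 1 0 0 0 0.6;0 0 1 0 0 0 0.6;0 0 1 0 0 0 0.6;0 0 1 0 0 0 0.6;0 0 1 0 0 0 0.6;0 0 1 0 0 0 0.6;0 0 1 0 0 0 0.6;0 0 1 0 0 0 0.6;0 0 1 0 0 0 0.6;0 0 1 0 0 0 0.6;0 0 1 0 0 0 0.6;0 0 0 0 0 0 0.6"

```text
time_s: 28.58
position: [0.5181, 0.0733, 0.1314]
tcp_rot: [0.596, 0.803, -0.0, -0.0]
force: [-0.8, -0.8, -0.2]
finger_gap: 0.051
grasp_force: 0.0
```

```bash
python3 -c "
from plan import *
plan([([.516,-.3395,.1],13.2,0)])"
```

```text
at [0.5181 0.0733 0.1314] yaw 16.87 t 28.57 gap 0.051 grip 0.0 F [-0.8 -0.8 -0.2]
turn 1 x [-0.002 -0.     0.611]  shift 11 x [-0.912 -0.219  0.071]
```

Request:
play_rows --increments "0 0 0.57 0 0 0 0.7;0 0 0 -0.911 -0.22 0.07 0.7;0 0 0 -0.911 -0.22 0.07 0.7;0 0 0 -0.911 -0.22 0.07 0.7;0 0 0 -0.911 -0.22 0.07 0.7;0 0 0 -0.911 -0.22 0.07 0.7;0 0 0 -0.911 -0.22 0.07 0.7;0 0 0 -0.911 -0.22 0.07 0.7;0 0 0 -0.911 -0.22 0.07 0.7;0 0 0 -0.911 -0.22 0.07 0.7;0 0 0 -0.911 -0.22 0.07 0.7;0 0 0 -0.911 -0.22 0.07 0.7;0 0 0 0 0 0 0.7;0 0 0 0 0 0 0.7"

```text
time_s: 30.32
position: [0.5168, -0.3386, 0.1003]
tcp_rot: [0.619, 0.785, 0.0, -0.0]
force: [0.2, -0.4, 0.1]
finger_gap: 0.0595
grasp_force: 0.0
```

```bash
python3 -c "
from fit import *
from plan import *
plan([([.517,-.3395,.007],13.5,0)])
t=grab_frame('top');s=grab_frame('scene')
for n in ('roller_low','roller_high','sine_bar'):
  for c in ('top','scene'): print(n,c,[(r['score'],np.round(r['location'],4)) for r in mark_of(n,c)[:1]])
a=crop(t,*proj(t,[.5182,.0734,.045])[0],40,30,320,240);b=crop(s,*proj(s,[.5182,.0734,.045])[0],60,45,320,240);u=crop(s,*proj(s,[.517,-.34,.04])[0],90,60,640,360)
cv2.imwrite('pics/a5.png',np.vstack([np.hstack([a,b]),u]))
print(fit('ceramic_block',.5182,.0734,[4.8],[s],.025+.004))"
```

```text
at [ 0.5168 -0.3386  0.1003] yaw 13.47 t 30.32 gap 0.0595 grip 0.0 F [ 0.2 -0.4  0.1]
turn 1 x [-0.003 -0.009 -0.004]  shift 3 x [-0.008 -0.     0.778]
roller_low top [(0.7, array([ 0.5284, -0.3894,  0.0107]))]
roller_low scene [(0.79, array([ 0.5328, -0.389 ,  0.0125]))]
roller_high top [(0.56, array([ 0.5021, -0.2935,  0.0106]))]
roller_high scene [(0.56, array([ 0.5061, -0.2951,  0.0126]))]
sine_bar top [(0.64, array([ 0.5171, -0.3427,  0.0044]))]
sine_bar scene [(0.82, array([ 0.5203, -0.3386, -0.0024]))]
[0.5262, 0.0844, 4.9, 62.4]
```

View pics/a5.png

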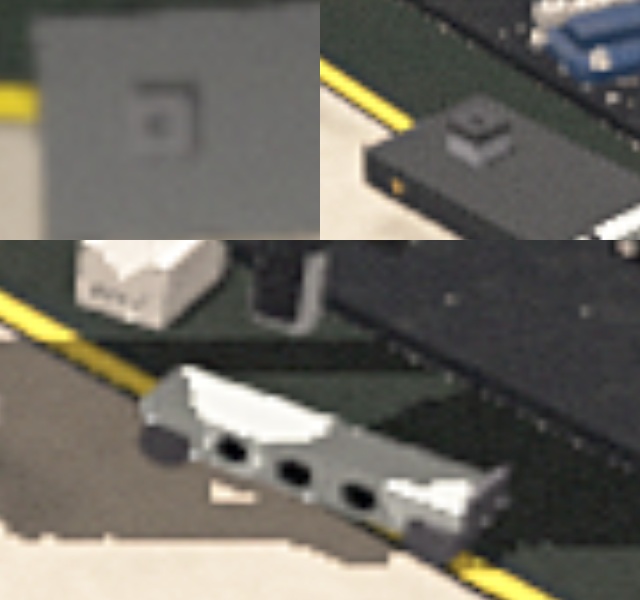

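The stack sits square on the plate (top crop (160,122), scene crop (480,130)), and the bar is clear below the gripper. I'll descend on the bar.

Request:
play_rows --increments "0 0 0 -0.035 0 0.78 0.7;0 0 0 0 0 0.78 0.7;0 0 0 0 0 0.6 0.7;0 0 0 0 0 0.17 0.7;0 0 0 0 0 0 0.7;0 0 0 0 0 0 0.2;0 0 0 0 0 0 0.2;0 0 0 0 0 0 0.2;0 0 0 0 0 0 0.2;0 0 0 0 0 0 0.2;0 0 0 0 0 0 0.2;0 0 0 0 0 0 0.2" --squeeze 60

```text
time_s: 32.22
position: [0.5183, -0.3412, 0.0091]
tcp_rot: [0.62, 0.785, 0.0, 0.001]
force: [-0.5, 1.3, 6.9]
finger_gap: 0.0247
grasp_force: 59.4
```

```bash
python3 -c "
from plan import *
p=sense()['position']
plan([([p[0],p[1],.15],13.5,0)])
f=grab_frame('scene');print(sense()['position'])"
```

```text
at [ 0.5183 -0.3412  0.0091] yaw 13.4 t 32.23 gap 0.0247 grip 59.4 F [-0.5  1.3  6.9]
turn 1 x [ 0.016  0.019 -0.017]  shift 4 x [ 0.     0.    -0.881]
[ 0.51827911 -0.34115309  0.00911705]
```

Request:
play_rows --increments "0 0 0 0 0 -0.4 0.2;0 0 0 0 0 -0.8 0.2;0 0 0 0 0 -0.9 0.2;0 0 0 0 0 -0.9 0.2;0 0 0 0 0 0 0.2;0 0 0 0 0 0 0.2"

```text
time_s: 33.02
position: [0.5165, -0.3397, 0.1258]
tcp_rot: [0.62, 0.785, -0.0, -0.001]
force: [-0.3, 0.6, -5.5]
finger_gap: 0.0252
grasp_force: 60.0
```

```bash
cat > tgt.py <<'E'
from plan import *
Y=94.8; e=np.array([np.cos(np.radians(Y)),np.sin(np.radians(Y)),0]); S=np.array([.5182,.0734,0]); k=np.array([0,0,1.]); A=np.arcsin(.2)
u=e*np.cos(A)+k*np.sin(A); n=-e*np.sin(A)+k*np.cos(A)
mid=S-.049*e+.045*k; org=mid-.010*n
def tcp(b,h,up=0): return org+b*u+h*n+up*k
E
python3 -c "
from tgt import *
plan([(tcp(-.0012,.0091,.06),4.8,11.54),(tcp(-.0012,.0091),4.8,11.54)])
print(tcp(-.0012,.0091))"
```

```text
at [ 0.5165 -0.3397  0.1258] yaw 13.41 t 33.02 gap 0.0252 grip 60.0 F [-0.3  0.6 -5.5]
turn 2 x [-0.079  0.952  0.715]  shift 9 x [0.972 0.101 0.261]
turn 1 x [0. 0. 0.]  shift 2 x [-0.15  -0.     0.735]
[0.52238354 0.02357959 0.04387818]
```

Request:
play_rows --increments "-0.079 0.952 0.715 0 0 0 0.2;-0.079 0.952 0.715 0 0 0 0.2;0 0 0 0.972 0.101 0.261 0.2;0 0 0 0.972 0.101 0.261 0.2;0 0 0 0.972 0.101 0.261 0.2;0 0 0 0.972 0.101 0.261 0.2;0 0 0 0.972 0.101 0.261 0.2;0 0 0 0.972 0.101 0.261 0.2;0 0 0 0.972 0.101 0.261 0.2;0 0 0 0.972 0.101 0.261 0.2;0 0 0 0.972 0.101 0.261 0.2;0 0 0 0 0 0 0.2;0 0 0 0 0 0 0.2;0 0 0 0 0 0 0.2"

```text
time_s: 34.78
position: [0.523, 0.0221, 0.1041]
tcp_rot: [0.674, 0.732, 0.068, -0.073]
force: [0.3, -0.4, -5.4]
finger_gap: 0.0246
grasp_force: 59.9
```

```bash
python3 -c "
from tgt import *
t=grab_frame('top');s=grab_frame('scene')
plan([(tcp(-.0012,.0091,.01),4.8,11.54),(tcp(-.0012,.0091),4.8,11.54)])
for n in ('roller_low','roller_high'):
  for c in ('top','scene'): print(n,c,[(r['score'],np.round(r['location'],4)) for r in mark_of(n,c)[:1]])
p=np.array(sense()['position']); d=p-tcp(-.0012,.0091); print('expect low',mid-.05*u+d,'high',mid+.05*u+d)
cv2.imwrite('pics/a6.png',crop(s,*proj(s,[.52,.03,.09])[0],100,75,640,480))"
```

```text
at [0.5233 0.022  0.1046] yaw 4.71 t 34.88 gap 0.0247 grip 59.9 F [ 0.2  0.3 -4.9]
turn 1 x [ 0.014  0.016 -0.012]  shift 2 x [-0.107 -0.01   0.625]
turn 1 x [0. 0. 0.]  shift 1 x [-0.05  -0.     0.245]
roller_low top []
roller_low scene [(0.77, array([ 0.5307, -0.0268,  0.0982]))]
roller_high top [(0.42, array([0.5142, 0.0702, 0.1139]))]
roller_high scene [(0.91, array([0.52  , 0.0677, 0.1196]))]
expect low [ 0.52745937 -0.02530015  0.09606465] high [0.51926065 0.07233581 0.11606465]
```

View pics/a6.png

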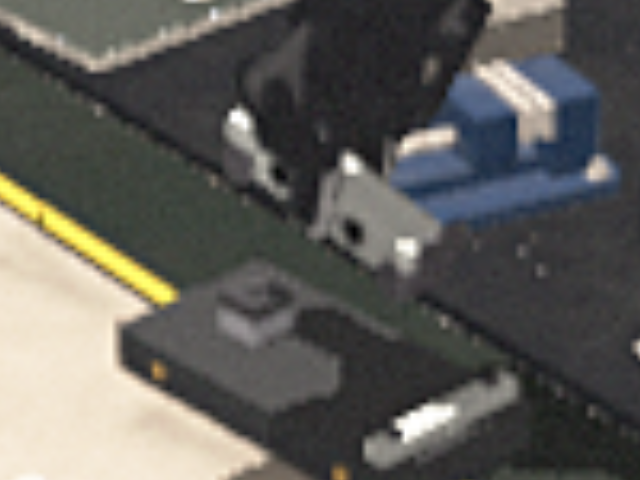

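The bar hangs tilted correctly, high end (250,150) over the stack (260,305). The networks suggest it sits 1–2 mm towards the rail, so I'll use a grip offset of 0.

```bash
python3 -c "
from tgt import *
plan([(tcp(0,.0091,.006),4.8,11.54),(tcp(0,.0091,.001),4.8,11.54)])"
```

```text
at [0.5234 0.0225 0.1049] yaw 4.75 t 35.08 gap 0.0245 grip 59.9 F [ 0.8 -0.1 -5.1]
turn 1 x [ 0.017  0.016 -0.005]  shift 2 x [-0.109 -0.012  0.677]
turn 1 x [0. 0. 0.]  shift 1 x [-0.025 -0.     0.122]
```

Request:
play_rows --increments "0 0 0 -0.07 -0.008 0.45 0.2;0 0 0 -0.07 -0.008 0.45 0.2;0 0 0 -0.07 -0.008 0.44 0.2;0 0 0 0 0 0 0.2;0 0 0 0 0 0 0.2;0 0 0 0 0 0 0.2"

```text
time_s: 35.83
position: [0.5231, 0.0252, 0.0516]
tcp_rot: [0.673, 0.732, 0.069, -0.072]
force: [0.3, -0.0, -5.1]
finger_gap: 0.0249
grasp_force: 59.9
```

```bash
python3 -c "
from tgt import *
plan([(tcp(0,.0091,.001),4.8,11.54),(tcp(0,.0091,0),4.8,11.54)])"
```

```text
at [0.5231 0.0252 0.0516] yaw 4.79 t 35.83 gap 0.0249 grip 59.9 F [ 0.3 -0.  -5.1]
turn 1 x [0.029 0.018 0.004]  shift 1 x [-0.041 -0.021  0.156]
turn 1 x [0. 0. 0.]  shift 1 x [-0.005 -0.     0.024]
```

Request:
play_rows --increments "0.02 0.01 0 -0.04 -0.02 0.08 0.2;0 0 0 0 0 0.04 0.2;0 0 0 0 0 0.02 0.2;0 0 0 0 0 0 0.2;0 0 0 0 0 0 0.2"

```text
time_s: 36.45
position: [0.5216, 0.0248, 0.0449]
tcp_rot: [0.673, 0.732, 0.068, -0.074]
force: [-0.0, -0.2, -4.9]
finger_gap: 0.0251
grasp_force: 60.0
```

Request:
play_rows --increments "0 0 0 0 0 0.02 0.2;0 0 0 0 0 0 0.2;0 0 0 0 0 0 0.2"

```text
time_s: 36.83
position: [0.5215, 0.025, 0.0441]
tcp_rot: [0.673, 0.732, 0.068, -0.074]
force: [-0.4, -0.2, -5.0]
finger_gap: 0.0252
grasp_force: 60.0
```

```bash
python3 -c "
from tgt import *
plan([(tcp(0,.0091,0),4.8,11.54)])"
```

```text
at [0.5215 0.025  0.0441] yaw 4.82 t 36.83 gap 0.0252 grip 60.0 F [-0.4 -0.2 -5. ]
turn 1 x [-0.005  0.005  0.002]  shift 1 x [-0.007  0.018 -0.001]
```

Request:
play_rows --increments "0 0 0 0 0.018 0.02 0.2;0 0 0 0 0 0 0.2;0 0 0 0 0 0.02 0.2;0 0 0 0 0 0 0.2"

```text
time_s: 37.33
position: [0.5221, 0.0251, 0.0439]
tcp_rot: [0.673, 0.733, 0.067, -0.074]
force: [-8.6, -2.1, 10.2]
finger_gap: 0.0251
grasp_force: 62.2
```

```bash
python3 -c "
from tgt import *
plan([(tcp(0,.0091,0),4.8,11.54)]);print(sense()['wrist_torque'])
s=grab_frame('scene')
for n in ('roller_low','roller_high','carbide_block','steel_block'): print(n,[(r['score'],np.round(r['location'],4)) for r in mark_of(n,'scene')[:1]])
cv2.imwrite('pics/a7.png',crop(s,*proj(s,[.52,.03,.05])[0],80,60,640,480))"
```

```text
at [0.5221 0.0251 0.0439] yaw 4.84 t 37.33 gap 0.0251 grip 62.2 F [-8.6 -2.1 10.2]
turn 1 x [-0.013  0.005  0.004]  shift 1 x [-0.008  0.005 -0.007]
[-0.1898602   1.59841663  0.31497588]
roller_low [(0.75, array([ 0.527 , -0.0246,  0.0336]))]
roller_high [(0.84, array([0.5162, 0.074 , 0.0551]))]
carbide_block [(0.35, array([0.5188, 0.0719, 0.0386]))]
steel_block [(0.59, array([0.5182, 0.0721, 0.0275]))]
```

View pics/a7.png

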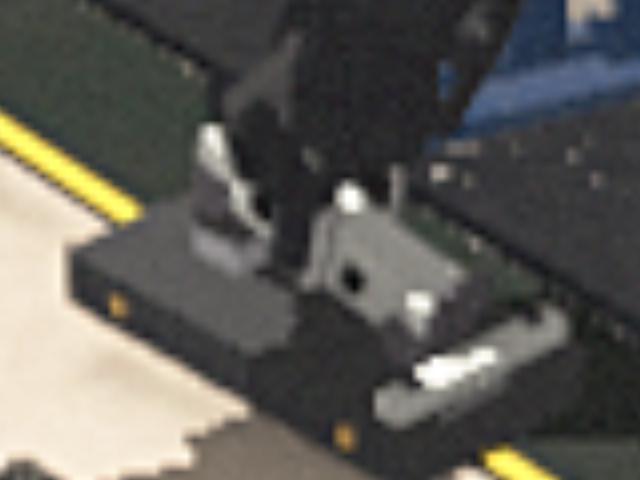

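The high roller sits over the stack (230,230) and the low roller stands on the plate just inside the rail (430,330). I'll release and retract.

Request:
play_rows --increments "0 0 0 0 0 -0.015 0.2;0 0 0 0 0 0 0.4;0 0 0 0 0 0 0.5;0 0 0 0 0 0 0.55;0 0 0 0 0 0 0.55;0 0 0 0 0 -0.3 0.55;0 0 0 0 0 -0.6 0.55;0 0 0 0 0 -0.9 0.55;0 0 0 0 0 -0.9 0.55;0 0 0 0 0 0 0.6"

```text
time_s: 38.83
position: [0.5268, 0.0027, 0.1536]
tcp_rot: [0.673, 0.733, 0.07, -0.071]
force: [0.2, -0.3, -1.2]
finger_gap: 0.0516
grasp_force: 0.0
```

```bash
python3 -c "
from fit import *
from tgt import *
w=[.499,.334]
plan([([*w,.12],-13.8,0),([*w,.007],-13.8,0)])
t=grab_frame('top');s=grab_frame('scene')
print([fit('wedge',*w,[76],fs) for fs in ([t,s],[t],[s])])
for n in ('roller_low','roller_high','wedge','wedge_top','sine_bar'):
  for c in ('top','scene'): print(n,c,[(r['score'],np.round(r['location'],4)) for r in mark_of(n,c)[:1]])
print(mid-.05*u,mid+.05*u)
cv2.imwrite('pics/a8.png',np.vstack([crop(s,*proj(s,[.52,.03,.05])[0],80,45,640,360),np.hstack([crop(t,*proj(t,[.52,.03,.05])[0],60,45,320,240),crop(t,*proj(t,[.5,.333,.01])[0],40,30,320,240)])]))"
```

```text
at [0.5268 0.0027 0.1536] yaw 4.78 t 38.83 gap 0.0516 grip 0.0 F [ 0.2 -0.3 -1.2]
turn 4 x [-0.061 -0.473  0.773]  shift 8 x [ 0.985 -0.331  0.105]
turn 1 x [0. 0. 0.]  shift 3 x [0.    0.    0.942]
[[0.4996, 0.3343, 76.7, 160.4], [0.4977, 0.3334, 75.8, 63.3], [0.5011, 0.3358, 76.8, 101.0]]
roller_low top [(0.36, array([0.5223, 0.0245, 0.0379]))]
roller_low scene [(0.97, array([ 0.5295, -0.0222,  0.0349]))]
roller_high top [(0.71, array([0.5171, 0.0708, 0.0528]))]
roller_high scene [(0.84, array([0.5172, 0.0739, 0.0562]))]
wedge top [(0.81, array([ 0.502 ,  0.3334, -0.003 ]))]
wedge scene [(0.65, array([0.499 , 0.3322, 0.003 ]))]
wedge_top top [(0.77, array([0.4986, 0.3329, 0.0198]))]
wedge_top scene [(0.43, array([0.4979, 0.3303, 0.0179]))]
sine_bar top [(0.68, array([0.5262, 0.0256, 0.039 ]))]
sine_bar scene [(0.85, array([0.5234, 0.0318, 0.0322]))]
[ 0.52639957 -0.02424613  0.035     ] [0.51820085 0.07338983 0.055     ]
```

View pics/a8.png

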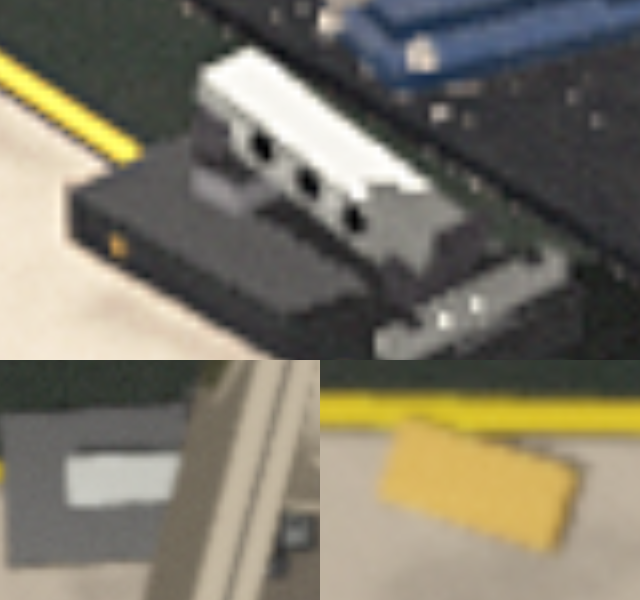

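The bar rests on the stack and on the plate just clear of the rail (scene crop: high end (230,110), low end (420,260)). The wedge is at (480,490) with its thick end to the right. Next I'll fetch the wedge.

Request:
play_rows --increments "-0.061 -0.473 0.773 0 0 0 0.75;-0.061 -0.473 0.773 0 0 0 0.75;-0.061 -0.473 0.773 0 0 0 0.75;-0.061 -0.473 0.773 0 0 0 0.75;0 0 0 0.985 -0.331 0.105 0.75;0 0 0 0.985 -0.331 0.105 0.75;0 0 0 0.985 -0.331 0.105 0.75;0 0 0 0.985 -0.331 0.105 0.75;0 0 0 0.985 -0.331 0.105 0.75;0 0 0 0.985 -0.331 0.105 0.75;0 0 0 0.985 -0.331 0.105 0.75;0 0 0 0.985 -0.331 0.105 0.75;0 0 0 0 0 0 0.75;0 0 0 0 0 0 0.75;0 0 0 0 0 0 0.75"

```text
time_s: 41.3
position: [0.4962, 0.3342, 0.1161]
tcp_rot: [0.787, 0.617, -0.003, -0.003]
force: [0.5, 0.7, 0.3]
finger_gap: 0.0642
grasp_force: 0.0
```

```bash
python3 -c "
from fit import *
from plan import *
plan([([.499,.3335,.007],-13.8,0)])
t=grab_frame('top');s=grab_frame('scene')
print(fit('sine_bar',.5224,.0245,[94.8],[t,s],.01) and '')
for n in ('roller_low','roller_high','sine_bar'):
  for c in ('top','scene'): print(n,c,[(r['score'],np.round(r['location'],4)) for r in mark_of(n,c)[:1]])"
```

```text
at [0.4962 0.3342 0.1161] yaw -13.82 t 41.3 gap 0.0642 grip 0.0 F [0.5 0.7 0.3]
turn 1 x [-0.072  0.005 -0.003]  shift 3 x [-0.     0.024  0.909]

roller_low top [(0.82, array([ 0.524 , -0.0203,  0.0357]))]
roller_low scene [(0.58, array([ 0.5298, -0.02  ,  0.0367]))]
roller_high top [(0.76, array([0.5177, 0.0728, 0.0529]))]
roller_high scene [(0.87, array([0.5165, 0.0725, 0.0538]))]
sine_bar top [(0.56, array([0.5205, 0.0252, 0.0365]))]
sine_bar scene [(0.93, array([0.523 , 0.03  , 0.0354]))]
```

Request:
play_rows --increments "-0.05 0 0 0 0.03 0.8 0.75;0 0 0 0 0.03 0.8 0.75;0 0 0 0 0 0.8 0.75;0 0 0 0 0 0.2 0.75;0 0 0 0 0 0 0.75;0 0 0 0 0 0 0.75"

```text
time_s: 42.45
position: [0.4991, 0.3353, 0.0139]
tcp_rot: [0.787, 0.617, 0.001, -0.001]
force: [0.2, 0.4, 0.3]
finger_gap: 0.064
grasp_force: 0.0
```

```bash
python3 -c "
from plan import *
plan([([.499,.3335,.007],-13.8,0)])"
```

```text
at [0.4991 0.3353 0.0139] yaw -13.76 t 42.45 gap 0.064 grip 0.0 F [0.2 0.4 0.3]
turn 1 x [-0.003 -0.015  0.007]  shift 1 x [-0.045  0.009  0.172]
```

Request:
play_rows --increments "0 0 0 -0.04 0.01 0.17 0.75;0 0 0 0 0 0 0.75;0 0 0 0 0 0 0.3;0 0 0 0 0 0 0.3;0 0 0 0 0 0 0.3;0 0 0 0 0 0 0.3;0 0 0 0 0 0 0.3;0 0 0 0 0 0 0.3" --squeeze 50

```text
time_s: 43.45
position: [0.4983, 0.3332, 0.0059]
tcp_rot: [0.787, 0.617, -0.0, -0.001]
force: [-0.5, -0.1, 4.8]
finger_gap: 0.0323
grasp_force: 50.6
```

```bash
python3 -c "
from plan import *
p=sense()['position'];plan([([p[0],p[1],.15],-13.8,0)])"
```

```text
at [0.4983 0.3332 0.0059] yaw -13.76 t 43.45 gap 0.0323 grip 50.6 F [-0.5 -0.1  4.8]
turn 1 x [-0.014 -0.004  0.007]  shift 4 x [ 0.     0.    -0.901]
```

Request:
play_rows --increments "0 0 0 0 0 -0.5 0.3;0 0 0 0 0 -0.9 0.3;0 0 0 0 0 -0.9 0.3;0 0 0 0 0 -0.9 0.3;0 0 0 0 0 -0.4 0.3;0 0 0 0 0 0 0.3;0 0 0 0 0 0 0.3"

```text
time_s: 44.32
position: [0.4971, 0.3324, 0.1473]
tcp_rot: [0.787, 0.617, -0.002, -0.001]
force: [0.7, -0.9, -3.4]
finger_gap: 0.0326
grasp_force: 50.2
```

```bash
python3 -c "
from tgt import *
plan([(tcp(0,.0379,.05),4.8,11.54),(tcp(0,.0379,.006),4.8,11.54)])"
```

```text
at [0.4971 0.3324 0.1473] yaw -13.76 t 44.33 gap 0.0326 grip 50.2 F [ 0.7 -0.9 -3.4]
turn 4 x [ 0.066  0.48  -0.772]  shift 8 x [-0.978 -0.002 -0.12 ]
turn 1 x [0. 0. 0.]  shift 2 x [-0.11  -0.     0.539]
```

Request:
play_rows --increments "0.066 0.48 -0.772 0 0 0 0.3;0.066 0.48 -0.772 0 0 0 0.3;0.066 0.48 -0.772 0 0 0 0.3;0.066 0.48 -0.772 0 0 0 0.3;0 0 0 -0.978 -0.002 -0.12 0.3;0 0 0 -0.978 -0.002 -0.12 0.3;0 0 0 -0.978 -0.002 -0.12 0.3;0 0 0 -0.978 -0.002 -0.12 0.3;0 0 0 -0.978 -0.002 -0.12 0.3;0 0 0 -0.978 -0.002 -0.12 0.3;0 0 0 -0.978 -0.002 -0.12 0.3;0 0 0 -0.978 -0.002 -0.12 0.3;0 0 0 0 0 0 0.3;0 0 0 0 0 0 0.3;0 0 0 0 0 0 0.3"

```text
time_s: 46.2
position: [0.5234, 0.0207, 0.1233]
tcp_rot: [0.673, 0.733, 0.069, -0.074]
force: [0.7, -0.1, -2.6]
finger_gap: 0.0322
grasp_force: 50.2
```

```bash
python3 -c "
from tgt import *
s=grab_frame('scene')
plan([(tcp(0,.0379,.006),4.8,11.54),(tcp(0,.0379,.0),4.8,11.54)])
cv2.imwrite('pics/a9.png',crop(s,*proj(s,[.52,.03,.08])[0],80,60,640,480))"
```

```text
at [0.5236 0.0207 0.1236] yaw 4.88 t 46.25 gap 0.0323 grip 50.2 F [-0.1  0.2 -2.5]
turn 1 x [ 0.018 -0.013  0.017]  shift 2 x [-0.133 -0.012  0.55 ]
turn 1 x [0. 0. 0.]  shift 1 x [-0.03  -0.     0.147]
```

View pics/a9.png

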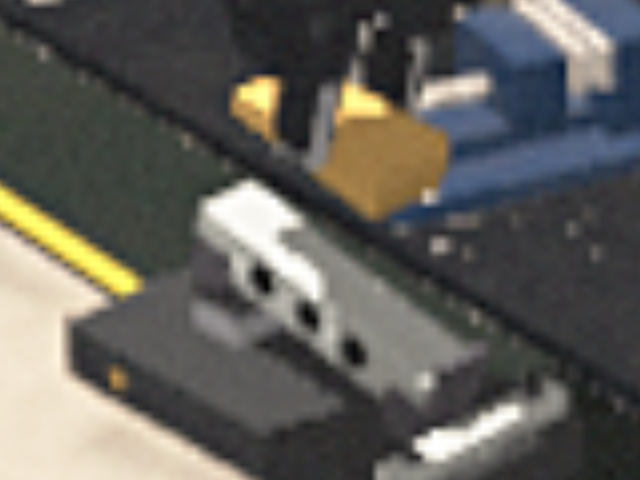

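The wedge (340,150) is over the bar, thick end towards the end plate. I'll lower it.

Request:
play_rows --increments "0 0 0 -0.09 -0.01 0.38 0.3;0 0 0 -0.09 -0.01 0.38 0.3;0 0 0 -0.09 0 0.34 0.3;0 0 0 0 0 0 0.3;0 0 0 0 0 0 0.3;0 0 0 0 0 0 0.3"

```text
time_s: 47.0
position: [0.524, 0.0178, 0.0794]
tcp_rot: [0.673, 0.732, 0.07, -0.073]
force: [0.3, 0.1, -2.4]
finger_gap: 0.0326
grasp_force: 50.1
```

```bash
python3 -c "
from tgt import *
plan([(tcp(0,.0379,.0),4.8,11.54)])"
```

```text
at [0.524  0.0178 0.0794] yaw 4.8 t 47.0 gap 0.0326 grip 50.1 F [ 0.3  0.1 -2.4]
turn 1 x [ 0.038 -0.007  0.008]  shift 1 x [-0.003 -0.028  0.179]
```

Request:
play_rows --increments "0.03 0 0 0 -0.028 0.1 0.3;0 0 0 0 0 0.05 0.3;0 0 0 0 0 0 0.3;0 0 0 0 0 0 0.3"

```text
time_s: 47.5
position: [0.5222, 0.0191, 0.0728]
tcp_rot: [0.673, 0.733, 0.068, -0.075]
force: [0.8, 0.7, -2.3]
finger_gap: 0.0326
grasp_force: 50.2
```

Request:
play_rows --increments "0 0 0 0 0 0.02 0.3;0 0 0 0 0 0 0.3;0 0 0 0 0 0 0.3"

```text
time_s: 47.88
position: [0.5222, 0.0192, 0.0721]
tcp_rot: [0.673, 0.733, 0.068, -0.074]
force: [0.5, -0.5, -1.6]
finger_gap: 0.0326
grasp_force: 50.3
```

```bash
python3 -c "
from tgt import *
plan([(tcp(0,.0379,.0),4.8,11.54)])"
```

```text
at [0.5222 0.0192 0.0721] yaw 4.84 t 47.88 gap 0.0326 grip 50.3 F [ 0.5 -0.5 -1.6]
turn 1 x [-0.002 -0.01   0.006]  shift 1 x [-0.004  0.013 -0.008]
```

Request:
play_rows --increments "0 0 0 0 0.013 0.015 0.3;0 0 0 0 0 0 0.3;0 0 0 0 0 0 0.3"

```text
time_s: 48.25
position: [0.5226, 0.0192, 0.072]
tcp_rot: [0.673, 0.733, 0.068, -0.075]
force: [-3.2, -2.1, 5.2]
finger_gap: 0.0325
grasp_force: 51.0
```

Request:
play_rows --increments "0 0 0 0 0 0 0.45;0 0 0 0 0 0 0.6;0 0 0 0 0 0 0.65;0 0 0 0 0 0 0.65;0 0 0 0 0 -0.3 0.65;0 0 0 0 0 -0.6 0.65;0 0 0 0 0 -0.9 0.65;0 0 0 0 0 -0.9 0.65;0 0 0 0.9 0 -0.6 0.65;0 0 0 0.9 0 -0.6 0.65;0 0 0 0.9 0 -0.6 0.65;0 0 0 0.9 0 -0.3 0.65;0 0 0 0.9 0 0 0.65;0 0 0 0.9 0 0 0.65"

```text
time_s: 50.0
position: [0.5082, 0.1927, 0.3046]
tcp_rot: [0.673, 0.733, 0.069, -0.074]
force: [0.3, -0.1, -0.5]
finger_gap: 0.0556
grasp_force: 0.0
```

```bash
python3 -c "
from tgt import *
t=grab_frame('top');s=grab_frame('scene')
for n in ('roller_low','roller_high','sine_bar','wedge','wedge_top','ceramic_block'):
  for c in ('top','scene'): print(n,c,[(r['score'],np.round(r['location'],4)) for r in mark_of(n,c)[:1]])
print('want',mid-.05*u,mid+.05*u,org,org+.032*n,org+.0476*n)
cv2.imwrite('pics/b1.png',np.vstack([crop(s,*proj(s,[.52,.03,.06])[0],80,45,640,360),np.hstack([crop(t,*proj(t,[.52,.03,.05])[0],80,60,320,240),crop(t,*proj(t,[.5,.0,.01])[0],240,180,320,240)])]))"
```

```text
roller_low top [(0.68, array([ 0.5253, -0.0216,  0.035 ]))]
roller_low scene [(0.86, array([ 0.5295, -0.024 ,  0.0363]))]
roller_high top [(0.6, array([0.5173, 0.0711, 0.0545]))]
roller_high scene [(0.62, array([0.5168, 0.0733, 0.0575]))]
sine_bar top [(0.47, array([0.5213, 0.0252, 0.037 ]))]
sine_bar scene [(0.69, array([0.5231, 0.0348, 0.0333]))]
wedge top [(0.71, array([0.5241, 0.0208, 0.0642]))]
wedge scene [(0.57, array([0.5216, 0.0197, 0.0681]))]
wedge_top top [(0.59, array([0.5183, 0.0159, 0.0804]))]
wedge_top scene [(0.74, array([0.521 , 0.0137, 0.0801]))]
ceramic_block top [(0.55, array([ 0.4548, -0.2252,  0.0012]))]
ceramic_block scene [(0.62, array([ 0.4543, -0.2318, -0.0008]))]Traceback (most recent call last):
  File "<string>", line 6, in <module>
    print('want',mid-.05*u,mid+.05*u,org,org+.032*n,org+.0476*n)
                                             ~~~~^~
TypeError: can't multiply sequence by non-int of type 'float'
```

```bash
python3 -c "
from tgt import *
t=grab_frame('top');s=grab_frame('scene')
print('want',org,org+.032*n,org+.0476*n)
cv2.imwrite('pics/b1.png',np.vstack([crop(s,*proj(s,[.52,.03,.06])[0],80,45,640,360),np.hstack([crop(t,*proj(t,[.52,.03,.05])[0],80,60,320,240),crop(t,*proj(t,[.5,.0,.01])[0],240,180,320,240)])]))"
```

```text
want [0.52213286 0.02656484 0.03520204] [0.5226684  0.02018728 0.06655551] [0.52292947 0.01707822 0.08184033]
```

View pics/b1.png

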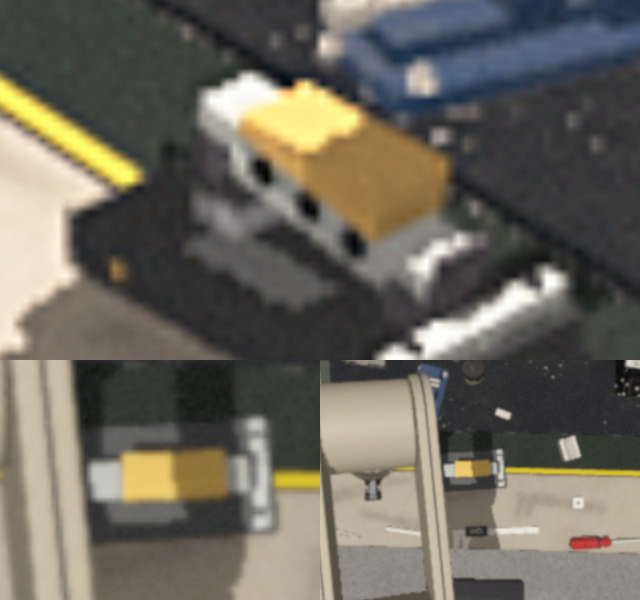

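The wedge lies mid-bar (scene (345,160), top crop (175,475)) with its thick end to the end plate. The bar is on the stack, clear of the rail, and the measured points match the target to about 2 mm, so I'm handing it in.

```bash
python3 -c "
from workcell import *
print(close_job())"
```

```text
the job is handed in; nothing more can be done
None
```

The sine bar is set up as asked and the job is handed in at about 50 s; final camera checks put the rollers and wedge within roughly 2–4 mm of target, with the ceramic block untouched.

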